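# Turn the column mark-up between centres and set its drill guide

### The job

The white acrylic column held between the bench centres is to be cross-drilled at its red cross. Turn the column between its centres until the red cross faces straight up and leave it so, then set the one drill guide whose seat fits the column squarely down over it, fully seated with the drill bush above the cross and the cross still straight up, and let go. Leave the other two guides, the bottle and the tape roll where they are.

Things in the scene. Friction and masses are not known exactly. Their poses are not given: they have to be found in the camera images.
- bench: green cast bench centres, fixed: bed 400 x 86 mm, top 40 mm up; two heads hold the column between steel centres. Origin on the table under the bed's middle; x along bed and column axis to the tail head (black handwheel), z up. Column axis 135 mm above the table, over the bed's midline. Heads: 108 to 162 mm either side of the middle, 162 mm high (lock lever on the tail head 183 mm).
- column (a joint): turn of the white acrylic column (46 mm diameter, 150 mm long, midway between the heads) about its axis, rad. 0 or any whole turn: red cross straight up. Grows right-handed about the bench's x (top moves to bench -y). Turns endlessly with a drag of about 0.12 N m, stays where left, cannot shift or lift. Starts with the cross far from the top, often underneath.
- mark (a point): middle of the red cross on the column's surface (strokes 40 mm along, about 22 mm around, 5 mm wide), 23 mm from the axis, 18 mm from the column's middle towards the tail head. z points outwards through the cross, x along the column like the bench's x.
- mark_axis (a point): point on the column's axis in line with the cross, 135 mm above the table; the right guide's origin lies here when it is fully seated (feet level with the axis, both sides of the seat touching, 1.3 mm play at the cheeks).
- guide_mid: aluminium drill guide: saddle 50 mm long, 65 mm wide, half-round seat below for a 46 mm column; on its shoulders (32 mm up) a block 44 x 32 mm (along, across), 36 mm high, topped by a dark bush, 72 mm high in all. Origin: middle of the underside = centre of the seat's circle; x along the seat, z up. Same either way round. This one fits.
- guide_mid_grip (a point): a point to grip the 46 mm guide: on its upright axis inside the 44 x 32 mm block, 24 mm above the shoulders, 12 mm below the block's top, 56 mm above the guide's origin. The guide weighs 0.17 to 0.34 kg.
- guide_small: aluminium drill guide: saddle 50 mm long, 55 mm wide, half-round seat below for a 36 mm column; on its shoulders (27 mm up) a block 44 x 32 mm (along, across), 36 mm high, topped by a dark bush, 67 mm high in all. Origin: middle of the underside = centre of the seat's circle; x along the seat, z up. Same either way round. Too small.
- guide_large: aluminium drill guide: saddle 50 mm long, 75 mm wide, half-round seat below for a 56 mm column; on its shoulders (37 mm up) a block 44 x 32 mm (along, across), 36 mm high, topped by a dark bush, 77 mm high in all. Origin: middle of the underside = centre of the seat's circle; x along the seat, z up. Same either way round. Too large.
- cleaner: a closed white bottle with a blue label and red cap, 56 mm in diameter and 150 mm high, standing. Origin: middle of its underside.
- tape: a yellow roll, ring 90 mm in diameter and 40 mm high, lying flat. Origin: middle of its underside.
There are look-alikes about, which are no part of the job. Leave any green look-alike of the guide_mid alone.

How it is judged:
On the way:
1. the red cross faces straight up (within 0.1 rad) and stays so for a moment, the guide not yet on the column (angle between mark's own z axis and vertical below 0.1 rad and distance between guide_mid and mark_axis above 0.06 m), for 0.3 s.
At the end, for the whole second after the job is handed in: the red cross faces straight up within 0.1 rad; the 46 mm guide sits on the column with its origin within 6 mm of the point on the axis under the cross, upright and square to the column within 0.1 rad, at rest and released (angle between each of mark, guide_mid's own z axis and vertical below 0.1 rad and distance between guide_mid and mark_axis below 0.006 m and angle between the x axis of guide_mid and the x axis of bench, either way round below 0.1 rad and linear speed of guide_mid below 0.01 m/s); the robot touches nothing.
It fails at once if the small guide is moved more than 25 mm (distance of guide_small from where it was at the start of the episode above 0.025 m).
It fails at once if the large guide is moved more than 25 mm (distance of guide_large from where it was at the start of the episode above 0.025 m).
It fails at once if the bottle is moved more than 25 mm (distance of cleaner from where it was at the start of the episode above 0.025 m).
It fails at once if the tape roll is moved more than 25 mm (distance of tape from where it was at the start of the episode above 0.025 m).
It also fails if it takes over 64 s, if anything falls off the work surface, if the arm or the gripper's body presses on something with over 40 N, if the wrist force passes 120 N, or if a joint passes its speed limit or range.

### The arm

A 6-joint arm with a two-finger parallel gripper is mounted at the origin on the work surface. World frame = base frame: x ahead of the robot, y to its left, z up, the work surface at z = 0. Lengths are in m, angles in rad, forces in N, time in s.
With the tool pointing down it reaches from about 0.35 to 0.925 m from the base axis. Payload 6.4 kg.
Tool frame: the origin (TCP) lies between the finger pads; the fingertips stand 22 mm ahead of it and the grasp point (between the pads) lies 3 mm ahead of it; z points along the fingers, y is the line along which they close (so a half turn about z gives the same grasp; the last joint's range is limited). The gripper opens to 94 mm and grips with 3 to 60 N. Pads are 16 mm wide; open, the fingers measure 119 mm over their backs; the gripper's body (75 mm by 177 mm) begins 78 mm behind the grasp point.
Start: joints at [-1.465, 0.245, 1.558, -0, 1.339, -0.174], TCP at [0.18, -0.625, 0.227] pointing down, gripper open.
Joint ranges: [-3.13, 3.13], [-1.02, 2.26], [0.13, 2.54], [-0.95, 4.09], [0.21, 2.88], [-2.74, 2.74]. Speed limits (rad/s): [2.57, 2.57, 3.14, 3.14, 3.14, 3.14].

### API

Orientations are given as a rotation vector (axis times angle).
In Python, from plant import sensors, vision, env gives the robot as it stands. The module is installed in compiled form; this text tells all that it offers.
- The arm moves only by the tool step_arm, never from a script. Its argument "deltas" is one flat list of numbers, 5 for each row, row after row: the shift along the tool's x, y, z in cm, then the turn about the tool's z in degrees, then the finger opening in cm, from 0 to 9.4. In form: [tx, ty, tz, turn, hand, tx, ty, tz, turn, hand, ...]. A call has 1 to 20 rows; each row shifts and turns the commanded pose from where the row before left it, along the tool's axes as they then stand; what a row does not reach is not made up. A row lasts 1/8 s, in which the tool goes at most 62.5 mm and 10.7 degrees, less where a joint would pass 70% of its speed; a pose out of reach is approached as far as the arm can. A call with a gripper value outside its range is refused whole. The fingers move at their own pace and stop on an object; "squeeze" is the grip in N (left out, the last holds). Time passes only in rows, so rows that do not move let the fingers close. It gives the time, the measured TCP pose, the force, the opening and the grip force at its end, in the units of the state.
- sensors.read_state(): the state, without advancing time (a new reading comes with each control period).
- vision.snapshot(name): name is "scene" or "top" or "wrist"; returns (picture, depth): 480x640x3 uint8, red, green, blue; 480x640 float32, m along the optical axis (not along the pixel's ray), 0 where there is no reading.
- vision.camera_info(name): a dict with "camera_matrix" (3x3 intrinsics, pixels), "dist_coeffs" ([k1, k2, p1, p2, k3] as OpenCV has them; the pictures are not rectified), "view" (4x4, takes a point from world to camera coordinates); the wrist camera has in their place "hand_eye" (4x4, takes a point from camera to tool coordinates, whose origin is the TCP and whose axes are the flange's). Camera axes: x right, y up, looking along -z (the intrinsics and any distortion apply to the point x, -y, -z); pixel columns grow to the right and rows downward; lengths in m; the calibration is good to about 2 mm. A picture is of the moment at which its call begins: read the wrist's pose just before it. camera_info takes no time and is no camera call.
- env.sign_off(): hands the job in; it is judged then, once.
The state is a dict: "time": time; "joints": joint angles; "qd": joint speeds; "effort": joint torques, N m; "eef_pos": TCP position; "ee_rot": TCP orientation; "ft_force": force on the tool from outside, world axes, zero at the start; "torque": the same for the moment, N m; "opening": finger opening in m; "grasp_force": force on a finger pad.
Only numpy, scipy, OpenCV 4.12 (cv2) and the standard library are available. Lean on these libraries where they do the work, as an engineer would, in place of code of your own. Each camera call takes 0.05 s, during which the arm holds its last target. There are 200 camera calls.

## Working session

There is one attempt and no reset: what is moved stays moved. The work goes in short steps, Python scripts to look and compute and a tool call to move; the robot and the scene stay as the last step left them, time stands still between calls to the robot, and variables do not carry over. Pictures are saved under pics/ and viewed, at most 10 in all, crops included, and the job is handed in when it is done.

Besides the shell and the picture viewer there is one more tool, called after "Request:" as a command line: name --argument value ..., lists and objects as JSON in quotes. step_arm: Moves the arm, as the interface text tells. Its arguments: {"type":"object","properties":{"deltas":{"type":"array","items":{"type":"number"}},"squeeze":{"type":"number"}},"required":["deltas"]}

```bash
mkdir -p pics; python3 - <<'E'
from plant import sensors, vision
import cv2, numpy as np
for n in ("scene","top"):
    p,d=vision.snapshot(n); cv2.imwrite(f"pics/{n}0.png",p[:,:,::-1]); np.savez(f"{n}0.npz",p=p,d=d)
    c=vision.camera_info(n); print(n,np.round(c["camera_matrix"],1).tolist(),c["dist_coeffs"],np.round(c["view"],4).tolist(),(d>0).mean())
print(vision.camera_info("wrist"))
print(sensors.read_state())
E
```

```text
scene [[529.6, 0.0, 324.8], [0.0, 529.6, 242.2], [0.0, 0.0, 1.0]] [-0.12205441  0.          0.          0.          0.        ] [[-0.032, 0.9995, 0.0013, 0.1203], [-0.8076, -0.0266, 0.5892, 0.3312], [0.5889, 0.0178, 0.808, -1.441], [0.0, 0.0, 0.0, 1.0]] 0.995908203125
top [[456.1, 0.0, 323.3], [0.0, 456.1, 229.4], [0.0, 0.0, 1.0]] [-0.04387427  0.          0.          0.          0.        ] [[0.0029, -0.9998, 0.0218, -0.1315], [0.9878, 0.0063, 0.1554, -0.5007], [-0.1555, 0.0211, 0.9876, -0.8421], [0.0, 0.0, 0.0, 1.0]] 0.9957161458333333
{'camera_matrix': array([[336.35557061,   0.        , 318.9507158 ],
       [  0.        , 336.35557061, 232.05457154],
       [  0.        ,   0.        ,   1.        ]]), 'dist_coeffs': array([-0.06015364,  0.        ,  0.        ,  0.        ,  0.        ]), 'hand_eye': array([[-3.60421688e-04,  9.70888838e-01,  2.39530235e-01,
         6.95974155e-02],
       [ 9.99999762e-01,  2.09145941e-04,  6.56969849e-04,
        -5.79500516e-04],
       [ 5.87747917e-04,  2.39530415e-01, -9.70888683e-01,
        -1.57654976e-01],
       [ 0.00000000e+00,  0.00000000e+00,  0.00000000e+00,
         1.00000000e+00]])}
{'time': 0.1, 'joints': array([-1.46508249e+00,  2.45789832e-01,  1.55888329e+00, -6.09578148e-06,
        1.33865958e+00, -1.74080797e-01]), 'qd': array([ 7.28649634e-04, -1.86378725e-03, -1.39502138e-03,  2.63094466e-04,
        3.14375084e-05,  8.12238894e-04]), 'effort': array([-4.55813433e-04, -4.16915560e+01, -3.15524483e+01,  6.86394819e-02,
        3.09996132e-02, -5.33042828e-05]), 'eef_pos': array([ 0.17946603, -0.62421845,  0.22643108]), 'ee_rot': array([-3.10917775e+00, -4.37827860e-01, -8.40563479e-05]), 'ft_force': array([ 1.09968731, -0.18927907, -0.61515747]), 'torque': array([-0.047389  , -0.00887155,  0.09427021]), 'grasp_force': 0.0, 'opening': 0.09398974747880909}
```

View pics/scene0.png

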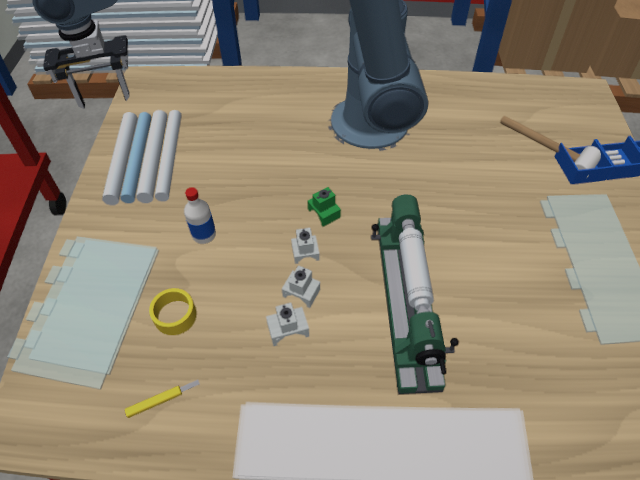

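View pics/top0.png

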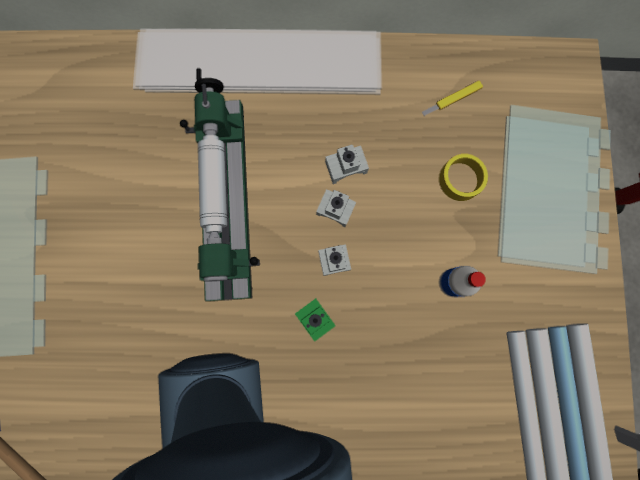

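The aluminium candidates in the top view are at (348,158), (337,205) and (335,259); the green look-alike is at (316,320). The bench runs from (228,295) to (215,90), with its tail handwheel at the top. No red is visible, so the cross is underneath. Next I'll measure all of this.

```bash
cat > h.py <<'E'
import cv2, numpy as np
from plant import vision, sensors
from scipy.spatial.transform import Rotation as R
def pose(s):
    T=np.eye(4); T[:3,:3]=R.from_rotvec(s["ee_rot"]).as_matrix(); T[:3,3]=s["eef_pos"]; return T
def cam2world(n,s=None):
    c=vision.camera_info(n)
    return np.linalg.inv(c["view"]) if n!="wrist" else pose(s)@c["hand_eye"]
def rays(n,uv):
    c=vision.camera_info(n)
    q=cv2.undistortPoints(np.float64(uv).reshape(-1,1,2),c["camera_matrix"],c["dist_coeffs"])[:,0]
    return np.c_[q[:,0],-q[:,1],-np.ones(len(q))]
def cloud(n,d,T):
    v,u=np.mgrid[:480,:640]; r=rays(n,np.c_[u.ravel(),v.ravel()])
    return ((r*d.reshape(-1,1))@T[:3,:3].T+T[:3,3]).reshape(480,640,3)
def onplane(n,uv,z,T):
    r=rays(n,uv)@T[:3,:3].T; return T[:3,3]+r*((z-T[2,3])/r[:,2:])
E
python3 - <<'E'
from h import *
for n in ("top","scene"):
    f=np.load(n+"0.npz"); p,d=f["p"],f["d"]; W=cloud(n,d,cam2world(n)); np.save(n+"W.npy",W)
    print(n,"table z",np.median(W[...,2]))
    z=W[...,2]; hsv=cv2.cvtColor(p,cv2.COLOR_RGB2HSV)
    roi=((W[...,0]>.3)&(W[...,0]<.8)&(W[...,1]<.3)&(W[...,1]>-.5))
    m=(roi&(z>.012)&(z<.11)).astype(np.uint8)
    k,l,st,ce=cv2.connectedComponentsWithStats(m)
    for i in range(1,k):
        if st[i,4]<150: continue
        P=W[l==i]; (c,s,a)=cv2.minAreaRect(P[:,:2].astype(np.float32))
        t=P[P[:,2]>np.percentile(P[:,2],97)-.012]
        print(i,ce[i].round(),st[i,4],"rect",np.round(c,3),np.round(s,3),round(a,1),"zmax",np.percentile(P[:,2],[50,99]).round(3),"topmean",t.mean(0).round(3),"hsv",np.median(hsv[l==i],0))
    # column
    w=roi&(z>.11)&(z<.17)&(hsv[...,1]<40)&(hsv[...,2]>150)
    P=W[w]; cc=np.median(P[:,:2],0); P=P[np.linalg.norm(P[:,:2]-cc,axis=1)<.12]
    c,s,a=cv2.minAreaRect(P[:,:2].astype(np.float32)); print("col",c,s,a,P[:,2].max(),len(P))
    g=roi&(z>.06)&(hsv[...,0]>55)&(hsv[...,0]<95)&(hsv[...,1]>100)
    P=W[g]; c,s,a=cv2.minAreaRect(P[:,:2].astype(np.float32)); print("heads",c,s,a,np.percentile(P[:,2],[50,95,99]))
    b=roi&(z>.03)&(z<.05); P=W[b];c,s,a=cv2.minAreaRect(P[:,:2].astype(np.float32)); print("bed",c,s,a)
E
```

```text
top table z 0.0014928163351107804
60 [234. 212.] 4753 rect [0.562 0.033] [0.109 0.406] 85.1 zmax [0.041 0.102] topmean [0.556 0.035 0.095] hsv [113.  14.  85.]
63 [193. 130.] 225 rect [0.687 0.121] [0.05  0.022] 50.0 zmax [0.065 0.103] topmean [0.692 0.131 0.094] hsv [74. 82. 47.]
64 [346. 162.] 1071 rect [ 0.638 -0.176] [0.052 0.075] 18.7 zmax [0.04 0.08] topmean [ 0.636 -0.176  0.075] hsv [ 68.   6. 153.]
65 [464. 176.] 990 rect [ 0.614 -0.412] [0.09  0.091] 38.8 zmax [0.039 0.044] topmean [ 0.613 -0.412  0.04 ] hsv [ 26.  176.  139.5]
68 [336. 207.] 899 rect [ 0.548 -0.154] [0.065 0.051] 66.6 zmax [0.036 0.075] topmean [ 0.547 -0.154  0.07 ] hsv [ 68.   6. 154.]
70 [503. 235.] 264 rect [ 0.503 -0.491] [0.103 0.018] 0.0 zmax [0.014 0.017] topmean [ 0.496 -0.493  0.014] hsv [ 63.5  17.  152.5]
72 [334. 260.] 741 rect [ 0.444 -0.152] [0.05  0.055] 12.3 zmax [0.062 0.07 ] topmean [ 0.444 -0.151  0.065] hsv [ 68.   6. 152.]
74 [456. 282.] 745 rect [ 0.4   -0.383] [0.056 0.05 ] 10.7 zmax [0.093 0.109] topmean [ 0.399 -0.378  0.103] hsv [23. 12. 90.]
75 [315. 319.] 876 rect [ 0.329 -0.11
[... 1097 characters left out ...]
 topmean [ 0.551 -0.153  0.068] hsv [ 90.    7.5 145. ]
12 [172. 310.] 1025 rect [ 0.614 -0.411] [0.091 0.09 ] 55.8 zmax [0.036 0.043] topmean [ 0.615 -0.411  0.038] hsv [ 25. 186. 133.]
18 [287. 322.] 1088 rect [ 0.636 -0.175] [0.054 0.073] 19.0 zmax [0.039 0.078] topmean [ 0.64  -0.175  0.073] hsv [ 90.   6. 166.]
col (0.5626604557037354, 0.06494586914777756) (0.20822395384311676, 0.039527107030153275) 4.123639106750488 0.16204466992458855 1553
heads (0.5045740008354187, 0.03476117551326752) (0.4762321412563324, 0.17888684570789337) 23.697616577148438 [0.14189044 0.16167729 0.16342691]
bed (0.5502537488937378, -0.12473341822624207) (0.7486370205879211, 0.4994919002056122) 89.98439025878906
```

```bash
python3 - <<'E'
import cv2
a=cv2.imread("pics/top0.png")[130:345,280:400]; b=cv2.imread("pics/scene0.png")[180:350,255:350]
import numpy as np
f=lambda i:cv2.resize(i,(400,600),interpolation=cv2.INTER_CUBIC) if 0 else cv2.resize(i,None,fx=560/i.shape[0],fy=560/i.shape[0],interpolation=cv2.INTER_CUBIC)
cv2.imwrite("pics/crop.png",np.hstack([f(a),f(b)])); 
E
```

```text
(no output)
```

View pics/crop.png

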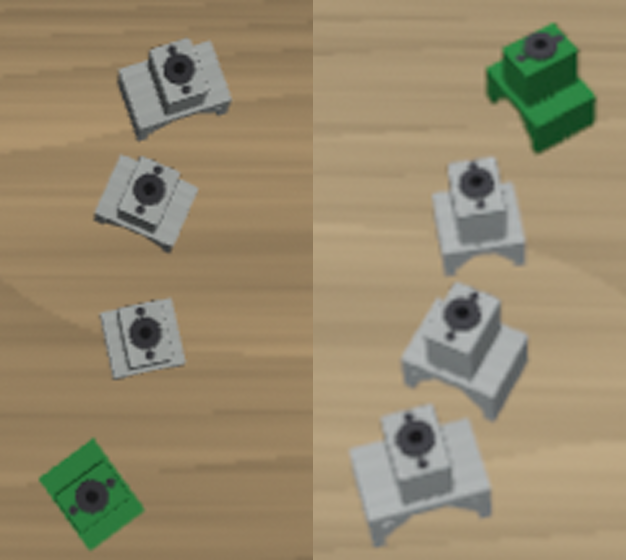

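The crop confirms that the middle aluminium guide at top (337,205) / scene (301,285) is guide_mid. It measures 65 x 51 mm and about 72 mm high. The other two aluminium guides are 75 mm and 55 mm wide, and the 65 mm look-alike is green. Next I'll measure the bench precisely.

```bash
python3 - <<'E'
from h import *
for n in ("top","scene"):
    f=np.load(n+"0.npz"); p=f["p"]; W=np.load(n+"W.npy"); hsv=cv2.cvtColor(p,cv2.COLOR_RGB2HSV); z=W[...,2]
    near=(abs(W[...,1]-.06)<.09)&(abs(W[...,0]-.56)<.23)
    # column: fit axis from surface points: known r=23,z=135
    w=near&(z>.138)&(z<.165)&(hsv[...,1]<40)&(abs(W[...,0]-.565)<.06)
    P=W[w]
    from scipy.optimize import least_squares
    def res(q):
        a=q[1]; dd=-(P[:,0]-.565)*np.sin(a)+(P[:,1]-q[0])*np.cos(a); return np.hypot(dd,P[:,2]-q[2])-.023
    s=least_squares(res,[.064,.07,.135],loss="soft_l1",f_scale=.001); y0,a,zc=s.x; print(n,"axis y@.565",y0,"ang",np.degrees(a),"z",zc,abs(s.fun).mean(),len(P))
    u=np.array([np.cos(a),np.sin(a)]); S=(W[...,:2]-[.565,y0])@u; V=(W[...,:2]-[.565,y0])@[-u[1],u[0]]
    g=near&(z>.140)&(z<.17)&(abs(V)<.025)&(hsv[...,1]>80)
    x=S[g]; print("heads lo",np.percentile(x[x<0],[1,99]),"hi",np.percentile(x[x>0],[1,99]))
    c=near&(z>.14)&(abs(V)<.012)&(hsv[...,1]<40)&(hsv[...,2]>140); print("white s",np.percentile(S[c],[0,1,99,100]))
    b=near&(z>.03)&(z<.046)&(abs(V)<.06); print("bed s",np.percentile(S[b],[.3,99.7]),"v",np.percentile(V[b],[.5,99.5]))
    red=near&(hsv[...,1]>120)&((hsv[...,0]<8)|(hsv[...,0]>172)); print("red",red.sum())
E
```

```text
top axis y@.565 0.06786038866894831 ang 4.461941313832991 z 0.13562738808186733 0.0008587227847540493 1772
heads lo [-0.16061018 -0.10874951] hi [0.10782468 0.17882872]
white s [-0.08371753 -0.08202658  0.08410506  0.08606112]
bed s [-0.1993189   0.19733784] v [-0.04370616  0.04245556]
red 0
scene axis y@.565 0.06861581728053137 ang 4.499480956904069 z 0.13437217377939215 0.000971770385344064 1275
heads lo [-0.15853904 -0.10590002] hi [0.11085629 0.20456257]
white s [-0.10673864 -0.10303106  0.16977669  0.19186949]
bed s [-0.19595168  0.20105939] v [-0.04481173  0.04122552]
red 0
```

Request:
step_arm --deltas '[0,0,0,5.78,9.4,0,0,0,5.78,9.4,2.524,-4.051,0,0,9.4,2.524,-4.051,0,0,9.4,2.524,-4.051,0,0,9.4,2.524,-4.051,0,0,9.4,2.524,-4.051,0,0,9.4,2.524,-4.051,0,0,9.4,2.524,-4.051,0,0,9.4,2.524,-4.051,0,0,9.4,2.524,-4.051,0,0,9.4,2.524,-4.051,0,0,9.4,2.524,-4.051,0,0,9.4,2.524,-4.051,0,0,9.4,2.524,-4.051,0,0,9.4,2.524,-4.051,0,0,9.4,2.524,-4.051,0,0,9.4,2.524,-4.051,0,0,9.4]' --squeeze 40

```text
time: 2.35
eef_pos: [0.5319, 0.0545, 0.2271]
ee_rot: [3.139, 0.123, -0.001]
ft_force: [0.5, -1.3, 0.4]
opening: 0.0943
grasp_force: 0.0
```

```bash
cat >> h.py <<'E'
B=np.array([.5655,.0682]); A=np.radians(4.48); u=np.array([np.cos(A),np.sin(A)]); nn=np.array([-u[1],u[0]])
def where():
    s=sensors.read_state(); T=pose(s); q=T[:2,3]-B
    F=s["ft_force"]
    print("t %.2f"%s["time"],"bench s,v,z mm",np.round([q@u*1e3,q@nn*1e3,T[2,3]*1e3],1),"toolx yaw",np.degrees(np.arctan2(T[1,0],T[0,0])).round(2),"F s,v,z",np.round([F[:2]@u,F[:2]@nn,F[2]],1),"tilt",T[:3,2].round(3),s["opening"].round(4),s["grasp_force"]); return s
E
python3 -c "from h import *; where()"
```

```text
Traceback (most recent call last):
  File "h.py", line 22, in where
    print("t %.2f"%s["time"],"bench s,v,z mm",np.round([q@u*1e3,q@nn*1e3,T[2,3]*1e3],1),"toolx yaw",np.degrees(np.arctan2(T[1,0],T[0,0])).round(2),"F s,v,z",np.round([F[:2]@u,F[:2]@nn,F[2]],1),"tilt",T[:3,2].round(3),s["opening"].round(4),s["grasp_force"]); return s
                                                                                                                                                                                                                         ^^^^^^^^^^^^^^^^^^
AttributeError: 'float' object has no attribute 'round'
```

Request:
step_arm --deltas '[0,0,2.8,0,9.4,0,0,2.8,0,9.4,0,0,2.8,0,9.4,0,0,2.8,0,9.4,0,0.5,0,0,9.4,0,0.5,0,0,9.4,0,0,0,0,9.4]'

```text
time: 3.22
eef_pos: [0.5335, 0.0424, 0.117]
ee_rot: [3.139, 0.121, 0.004]
ft_force: [-0.5, -0.3, -0.4]
opening: 0.0939
grasp_force: 0.0
```

```bash
sed -i 's/s\["opening"\].round(4)/round(float(s["opening"]),4)/' h.py; python3 - <<'E'
from h import *
s=where(); p,d=vision.snapshot("wrist"); cv2.imwrite("pics/w1.png",p[:,:,::-1])
E
```

```text
t 3.23 bench s,v,z mm [-33.9 -23.3 117. ] toolx yaw 4.43 F s,v,z [-0.5 -0.2 -0.4] tilt [ 0.003 -0.    -1.   ] 0.0939 0.0
```

View pics/w1.png

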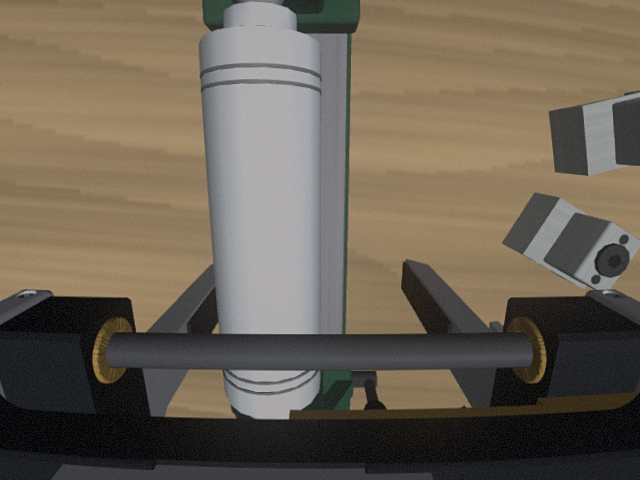

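The wrist view shows the left finger just beside the column at (215,300). The column spans columns 200–320 and no cross is visible. Next I press gently.

Request:
step_arm --deltas '[0,0.2,0,0,9.4,0,0,0,0,9.4]'

```text
time: 3.52
eef_pos: [0.5327, 0.0409, 0.1158]
ee_rot: [3.139, 0.122, 0.001]
ft_force: [-0.6, -0.1, -0.8]
opening: 0.0941
grasp_force: 0.0
```

Request:
step_arm --deltas '[0,0.2,0,0,9.4,0,0,0,0,9.4]'

```text
time: 3.78
eef_pos: [0.5326, 0.0406, 0.1155]
ee_rot: [-3.136, -0.122, -0.0]
ft_force: [0.3, 7.5, 1.7]
opening: 0.0943
grasp_force: 3.5
```

Request:
step_arm --deltas '[0,0.2,0,0,9.4,0,0,0,0,9.4]'

```text
time: 4.03
eef_pos: [0.5326, 0.0405, 0.1154]
ee_rot: [-3.132, -0.12, -0.0]
ft_force: [0.6, 14.8, 1.5]
opening: 0.0941
grasp_force: 7.4
```

Request:
step_arm --deltas '[0,0.2,0,0,9.4,0,0.2,0,0,9.4,0,0,0,0,9.4,0,0,-0.5,0,9.4,0,0,-0.5,0,9.4,0,0,-0.5,0,9.4,0,0,-0.5,0,9.4,0,0,-0.5,0,9.4,0,0,0,0,9.4]'

```text
time: 5.15
eef_pos: [0.5325, 0.0401, 0.1396]
ee_rot: [-3.124, -0.119, -0.0]
ft_force: [2.6, 26.6, -0.8]
opening: 0.0938
grasp_force: 13.3
```

```bash
cat >> h.py <<'E'
def redw(name=None,n="wrist"):
    s=where(); p,d=vision.snapshot(n); hsv=cv2.cvtColor(p,cv2.COLOR_RGB2HSV)
    if name: cv2.imwrite(f"pics/{name}.png",p[:,:,::-1])
    T=cam2world(n,s); W=cloud(n,d,T); S=(W[...,:2]-B)@u; V=(W[...,:2]-B)@nn
    m=(hsv[...,1]>90)&((hsv[...,0]<8)|(hsv[...,0]>172))&(abs(V)<.03)&(S>-.02)&(S<.05)&(W[...,2]>.1)
    print("red px",m.sum())
    if m.sum()<20: return
    X=S[m]; ph=np.arctan2(V[m],W[...,2][m]-.135)
    print("s mm",np.percentile(X*1e3,[1,50,99]).round(1),"angle from up (to bench +y) deg",np.degrees(np.percentile(ph,[2,50,98])).round(1))
    h=X; arm=(abs(h-np.median(h))>.008); print("long stroke angle",np.degrees(np.median(ph[arm])).round(1),"V range mm",np.percentile(V[m]*1e3,[2,50,98]).round(1))
E
python3 -c "
from h import *; redw('w2')"
```

```text
t 5.15 bench s,v,z mm [-35.1 -25.4 139.6] toolx yaw 4.37 F s,v,z [ 4.7 26.3 -0.8] tilt [-0.     0.016 -1.   ] 0.0938 13.285067081451416
red px 330
s mm [-13.2 -11.8  34.3] angle from up (to bench +y) deg [-13.4   4.1  16.3]
long stroke angle 13.8 V range mm [-28.1   8.5  29.1]
```

View pics/w2.png

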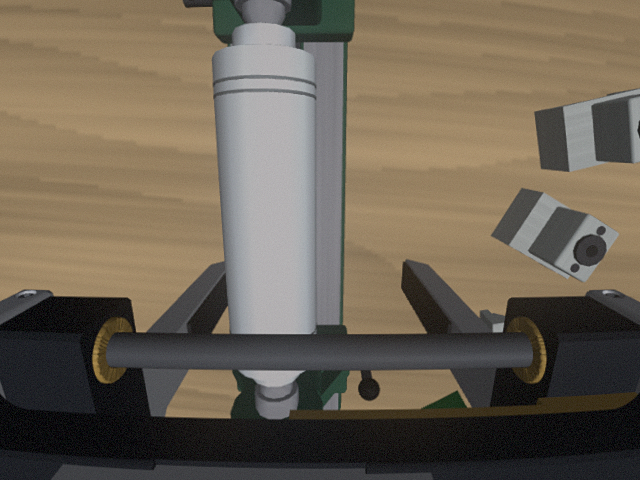

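The cross is still hidden, and the few "red" pixels were the gold ring. I'll do another, longer stroke.

Request:
step_arm --deltas '[0,-1.2,0,0,9.4,0,0,1.6,0,9.4,0,0,1.4,0,9.4,0,0.6,0,0,9.4,0,0.6,0,0,9.4,0,0,0,0,9.4,0,0,-0.6,0,9.4,0,0,-0.6,0,9.4,0,0,-0.6,0,9.4,0,0,-0.6,0,9.4,0,0,-0.6,0,9.4,0,0,0,0,9.4]'

```text
time: 6.7
eef_pos: [0.5305, 0.04, 0.1385]
ee_rot: [-3.122, -0.119, 0.009]
ft_force: [-3.1, 28.8, -1.4]
opening: 0.0938
grasp_force: 14.3
```

```bash
sed -i 's/(W\[...,2\]>.1)/(W[...,2]>.12)\&(abs(np.hypot(V,W[...,2]-.135)-.023)<.006)/' h.py; python3 -c "
from h import *; redw('w3')"
```

```text
t 6.70 bench s,v,z mm [-37.1 -25.4 138.5] toolx yaw 4.37 F s,v,z [-0.9 28.9 -1.4] tilt [-0.006  0.017 -1.   ] 0.0938 14.337144792079926
red px 344
s mm [-1.5 18.2 37.2] angle from up (to bench +y) deg [38.3 60.2 68.3]
long stroke angle 61.3 V range mm [14.8 20.2 21.7]
```

Request:
step_arm --deltas '[0,-1.2,0,0,9.4,0,0,1.6,0,9.4,0,0,1.4,0,9.4,0,0.6,0,0,9.4,0,0.6,0,0,9.4,0,0,0,0,9.4,0,0,-0.6,0,9.4,0,0,-0.6,0,9.4,0,0,-0.6,0,9.4,0,0,-0.2,0,9.4,0,0,0,0,9.4,0,0,0,0,9.4]'

```text
time: 8.25
eef_pos: [0.5306, 0.0401, 0.1282]
ee_rot: [-3.122, -0.119, 0.008]
ft_force: [-0.4, 30.6, -2.9]
opening: 0.0939
grasp_force: 15.2
```

```bash
python3 -c "
from h import *; redw('w4')"
```

```text
t 8.25 bench s,v,z mm [-37.  -25.3 128.2] toolx yaw 4.35 F s,v,z [ 2.  30.5 -2.9] tilt [-0.006  0.017 -1.   ] 0.0939 15.22854745388031
red px 1785
s mm [-1.3 18.2 37.3] angle from up (to bench +y) deg [-11.3  13.   37.1]
long stroke angle 13.3 V range mm [-4.7  5.4 14.3]
```

Request:
step_arm --deltas '[0,0,-0.3,0,9.4,0,0,-0.2,0,9.4,0,0,0,0,9.4]'

```text
time: 8.68
eef_pos: [0.5306, 0.0401, 0.1331]
ee_rot: [-3.122, -0.119, 0.008]
ft_force: [-1.4, 29.7, -4.2]
opening: 0.0938
grasp_force: 14.9
```

```bash
python3 -c "
from h import *; redw('w5')"
```

```text
t 8.68 bench s,v,z mm [-37.  -25.3 133.1] toolx yaw 4.35 F s,v,z [ 0.9 29.8 -4.2] tilt [-0.006  0.017 -1.   ] 0.0938 14.851660430431366
red px 1804
s mm [-1.7 18.2 37.3] angle from up (to bench +y) deg [-22.6   1.7  26.4]
long stroke angle 1.9 V range mm [-9.3  0.7 10.5]
```

Request:
step_arm --deltas '[0,0,-0.07,0,9.4,0,0,0,0,9.4,0,-0.6,0,0,9.4,0,-0.7,0,0,9.4,0,0,0,0,9.4]'

```text
time: 9.35
eef_pos: [0.5325, 0.0456, 0.1364]
ee_rot: [3.139, 0.122, 0.001]
ft_force: [-0.7, 0.3, -0.1]
opening: 0.0941
grasp_force: 0.0
```

```bash
python3 -c "
from h import *; redw('w6'); redw('t6','top'); redw('s6','scene')"
```

```text
t 9.35 bench s,v,z mm [-34.7 -20.  136.4] toolx yaw 4.46 F s,v,z [-0.6  0.3 -0.1] tilt [ 0.001 -0.    -1.   ] 0.0941 0.0
red px 1713
s mm [-1.5 18.1 37.3] angle from up (to bench +y) deg [-24.    0.6  25.4]
long stroke angle 0.6 V range mm [-9.8  0.2 10.1]
t 9.40 bench s,v,z mm [-34.7 -20.2 136.5] toolx yaw 4.45 F s,v,z [-0.3 -0.1  0.1] tilt [ 0.001 -0.    -1.   ] 0.0941 0.0
red px 0
t 9.45 bench s,v,z mm [-34.7 -20.2 136.4] toolx yaw 4.43 F s,v,z [-0.3 -0.2  1. ] tilt [ 0.001 -0.    -1.   ] 0.0939 0.0
red px 70
s mm [-1.3 17.4 36.8] angle from up (to bench +y) deg [-21.4   0.9  24.1]
long stroke angle 0.9 V range mm [-8.6  0.4  9.6]
```

Request:
step_arm --deltas '[0,0,-4.7,0,9.4,0,0,-4.7,0,9.4,0,4.0,0,0,9.4,0,4.0,0,0,9.4,0,4.0,0,0,9.4,0,4.0,0,0,9.4,0,4.0,0,0,9.4,0,0,0,9.24,9.4,0,0,0,9.23,9.4,0,0,0,9.23,9.4,-3.5,0,1.5,0,9.4,-3.5,0,1.5,0,9.4,0,0,0,0,9.4,0,0,0,0,9.4]'

```text
time: 11.25
eef_pos: [0.4843, -0.1266, 0.2011]
ee_rot: [3.076, -0.633, 0.003]
ft_force: [1.2, 0.4, -0.2]
opening: 0.0939
grasp_force: 0.0
```

```bash
python3 - <<'E'
from h import *
s=where(); p,d=vision.snapshot("wrist"); cv2.imwrite("pics/g1.png",p[:,:,::-1]); T=cam2world("wrist",s); W=cloud("wrist",d,T)
X,Y,Z=W[...,0],W[...,1],W[...,2]; r=np.hypot(X-.548,Y+.154)<.048
for lo,hi in((.026,.036),(.060,.071),(.012,.08)):
    m=r&(Z>lo)&(Z<hi); m=cv2.morphologyEx(m.astype(np.uint8),cv2.MORPH_OPEN,np.ones((2,2)))>0
    P=W[m]; c,sz,a=cv2.minAreaRect(P[:,:2].astype(np.float32)); print(lo,np.round(c,4),np.round(sz,4),round(a,1),len(P), np.median(P[:,2]))
hsv=cv2.cvtColor(p,cv2.COLOR_RGB2HSV)
m=r&(Z>.05)&(hsv[...,2]<80); print("bush",W[m].mean(0),m.sum())
E
```

```text
t 11.25 bench s,v,z mm [ -96.2 -187.9  201.1] toolx yaw -23.26 F s,v,z [ 1.2  0.3 -0.2] tilt [ 0.002 -0.001 -1.   ] 0.0939 0.0
0.026 [ 0.5467 -0.1545] [0.0694 0.0551] 66.7 1672 0.03262847528673521
0.06 [ 0.5468 -0.1545] [0.0337 0.0486] 66.0 1350 0.06831895787521403
0.012 [ 0.5466 -0.1544] [0.0695 0.055 ] 67.0 3698 0.0671830849208517
bush [ 0.52954396 -0.14574068  0.32679027] 20629
```

View pics/g1.png

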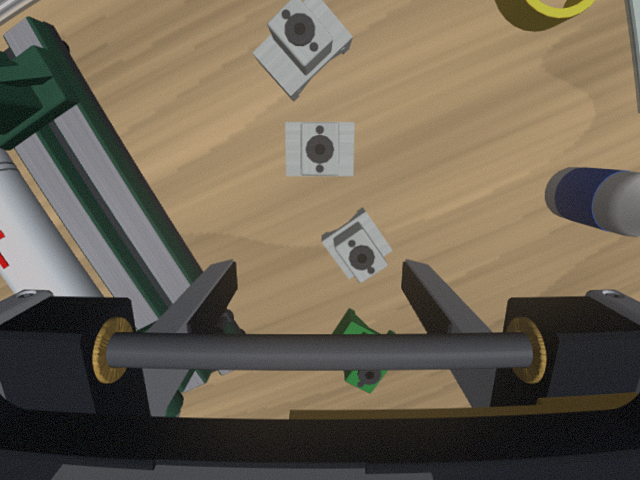

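guide_mid is centred at (320,149) and square to the tool. Next I move over it, lower and grip.

Request:
step_arm --deltas '[3.42,0.05,0,0,9.4,3.42,0.05,0,0,9.4,0,0,4.0,0,9.4,0,0,4.0,0,9.4,0,0,3.2,0,9.4,0,0,2.0,0,9.4,0,0,1.0,0,9.4,0,0,0,0,9.4]'

```text
time: 12.3
eef_pos: [0.5463, -0.154, 0.0583]
ee_rot: [3.077, -0.633, 0.001]
ft_force: [0.7, 0.5, -0.8]
opening: 0.0939
grasp_force: 0.0
```

Request:
step_arm --deltas '[0,0,0,0,5,0,0,0,0,4,0,0,0,0,2.8,0,0,0,0,2.8,0,0,0,0,2.8,0,0,0,0,2.8]' --squeeze 30

```text
time: 13.05
eef_pos: [0.5458, -0.1537, 0.0581]
ee_rot: [-3.077, 0.633, 0.0]
ft_force: [-0.5, 0.0, -0.2]
opening: 0.0377
grasp_force: 0.0
```

Request:
step_arm --deltas '[0,0,0,0,2.8,0,0,0,0,2.8,0,0,0,0,2.8]'

```text
time: 13.42
eef_pos: [0.5459, -0.1537, 0.0581]
ee_rot: [-3.077, 0.632, 0.0]
ft_force: [-0.7, -0.3, -0.2]
opening: 0.0318
grasp_force: 30.0
```

Request:
step_arm --deltas '[0,0,-1.0,0,2.8,0,0,-4.0,0,2.8,0,0,-5.0,0,2.8,0,0,-5.0,0,2.8,0,0,-4.0,0,2.8,0,0,0,-9.24,2.8,0,0,0,-9.23,2.8,0,0,0,-9.23,2.8,0.9,-3.66,0,0,2.8,0.9,-3.66,0,0,2.8,0.9,-3.66,0,0,2.8,0.9,-3.66,0,0,2.8,0.9,-3.66,0,0,2.8,0.87,-3.67,0,0,2.8,0,0,0,0,2.8,0,0,0,0,2.8]'

```text
time: 15.42
eef_pos: [0.5821, 0.0691, 0.2482]
ee_rot: [3.139, 0.123, -0.0]
ft_force: [-0.4, 0.0, -1.7]
opening: 0.0322
grasp_force: 30.0
```

```bash
python3 - <<'E'
from h import *
s=where(); 
for n in("scene",):
    p,d=vision.snapshot(n); W=cloud(n,d,cam2world(n)); S=(W[...,:2]-B)@u*1e3; V=(W[...,:2]-B)@nn*1e3; Z=W[...,2]*1e3
    cv2.imwrite("pics/c1.png",p[:,:,::-1])
    m=(abs(S-18)<45)&(abs(V)<45)&(Z>212)&(Z<226)   # shoulders ~ feet+32
    print(n,m.sum(),"s",np.percentile(S[m],[1,99]),"v",np.percentile(V[m],[1,99]),"z",np.median(Z[m]))
    cv2.imwrite("pics/c1c.png",cv2.resize(p[180:340,340:500,::-1],(560,560),interpolation=cv2.INTER_CUBIC))
p,d=vision.snapshot("wrist"); W=cloud("wrist",d,cam2world("wrist",s)); S=(W[...,:2]-B)@u*1e3; V=(W[...,:2]-B)@nn*1e3; Z=W[...,2]*1e3
m=(abs(S-18)<45)&(abs(V)<45)&(Z>212)&(Z<226); print("wrist",m.sum(),np.percentile(S[m],[1,99]) if m.sum() else 0,np.percentile(V[m],[1,99]) if m.sum() else 0)
cv2.imwrite("pics/cw.png",p[:,:,::-1])
cv2.imwrite("pics/both.png",np.hstack([cv2.resize(cv2.imread("pics/c1c.png"),(400,400)),cv2.resize(p[:,:,::-1],(400,400))]))
E
```

```text
t 15.43 bench s,v,z mm [ 16.6  -0.4 248.2] toolx yaw 4.47 F s,v,z [-0.4  0.1 -1.7] tilt [-0. -0. -1.] 0.0322 29.999519884586334
scene 442 s [-2.95013061 46.13859952] v [-31.87559249  33.33694758] z 221.3256038925392
wrist 2647 [21.17616066 44.16547344] [-31.41889598  32.14395144]
```

View pics/both.png

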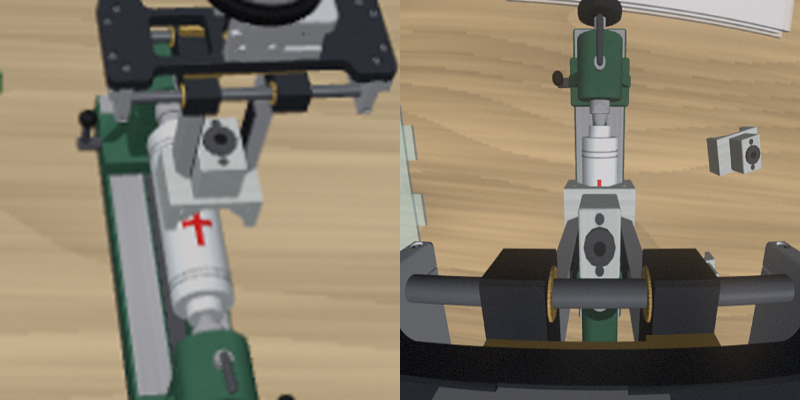

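The guide is above the cross and square to the column, and the cross faces up (left image (195,228), right image (598,184)). I lower it gently.

Request:
step_arm --deltas '[0,0,1.5,0,2.8,0,0,1.3,0,2.8,0,0,0.6,0,2.8,0,0,0.5,0,2.8,0,0,0.5,0,2.8,0,0,0.4,0,2.8,0,0,0,0,2.8]'

```text
time: 16.4
eef_pos: [0.5821, 0.0695, 0.1999]
ee_rot: [-3.139, -0.123, 0.001]
ft_force: [0.8, 0.8, -1.9]
opening: 0.0317
grasp_force: 30.0
```

Request:
step_arm --deltas '[0,0,0.3,0,2.8,0,0,0.2,0,2.8,0,0,0,0,2.8]'

```text
time: 16.77
eef_pos: [0.5822, 0.0695, 0.195]
ee_rot: [-3.139, -0.123, 0.0]
ft_force: [0.2, 0.5, -2.2]
opening: 0.0319
grasp_force: 30.0
```

```bash
python3 -c "
from h import *; where()"
```

```text
t 16.77 bench s,v,z mm [ 16.7   0.  195. ] toolx yaw 4.47 F s,v,z [ 0.3  0.5 -2.2] tilt [-0.  0. -1.] 0.0319 29.99951273202896
```

Request:
step_arm --deltas '[0,0,0.15,0,2.8,0,0,0,0,2.8]'

```text
time: 17.02
eef_pos: [0.5825, 0.0693, 0.1938]
ee_rot: [3.139, 0.122, 0.001]
ft_force: [0.6, -0.9, -0.9]
opening: 0.0318
grasp_force: 30.0
```

Request:
step_arm --deltas '[0,0,0.15,0,2.8,0,0,0,0,2.8]'

```text
time: 17.27
eef_pos: [0.5829, 0.0689, 0.1932]
ee_rot: [3.138, 0.123, 0.002]
ft_force: [-0.4, -3.8, 4.9]
opening: 0.032
grasp_force: 30.0
```

Request:
step_arm --deltas '[0,0.05,0.15,0,2.8,0,0,0,0,2.8,0,0,0,0,2.8]'

```text
time: 17.65
eef_pos: [0.583, 0.0687, 0.193]
ee_rot: [3.138, 0.123, 0.003]
ft_force: [-3.2, -2.8, 11.1]
opening: 0.0317
grasp_force: 30.0
```

```bash
python3 - <<'E'
from h import *
where()
p,d=vision.snapshot("scene"); W=cloud("scene",d,cam2world("scene")); S=(W[...,:2]-B)@u*1e3; V=(W[...,:2]-B)@nn*1e3; Z=W[...,2]*1e3
m=(abs(S-18)<45)&(abs(V)<45)&(Z>163)&(Z<172); print(m.sum(),np.percentile(S[m],[1,99]),np.percentile(V[m],[1,99]))
hsv=cv2.cvtColor(p,cv2.COLOR_RGB2HSV); r=(abs(V)<26)&(S>-10)&(S<45)&(hsv[...,1]>90)&((hsv[...,0]<8)|(hsv[...,0]>172)); print("red",r.sum())
E
```

```text
t 17.65 bench s,v,z mm [ 17.5  -0.8 193. ] toolx yaw 4.47 F s,v,z [-3.4 -2.5 11.1] tilt [ 0.002 -0.001 -1.   ] 0.0317 30.002267360687256
336 [-2.86623519 46.48248787] [-32.33414393  32.8211403 ]
red 0
```

It's seated: z has stopped at 193 mm and the force is building. I release, rise and check.

Request:
step_arm --deltas '[0,0,-0.2,0,2.8,0,0,0,0,4.5,0,0,0,0,6,0,0,0,0,6,0,0,0,0,6,0,0,-1,0,6,0,0,-2,0,6,0,0,-4,0,6,-4,0,-4,0,6,-5,0,0,0,6,-3,0,0,0,6,0,0,0,0,6,0,0,0,0,6]'

```text
time: 19.32
eef_pos: [0.4636, 0.0596, 0.3038]
ee_rot: [3.139, 0.122, 0.003]
ft_force: [-1.1, 0.7, -0.1]
opening: 0.06
grasp_force: 0.0
```

```bash
python3 - <<'E'
from h import *
s=where()
for n in("wrist","scene"):
    s=sensors.read_state(); p,d=vision.snapshot(n); W=cloud(n,d,cam2world(n,s)); S=(W[...,:2]-B)@u*1e3; V=(W[...,:2]-B)@nn*1e3; Z=W[...,2]*1e3
    m=(abs(S-18)<45)&(abs(V)<40)&(Z>163)&(Z<172); c=np.c_[S[m],V[m]].astype(np.float32); print(n,m.sum(),cv2.minAreaRect(c),np.median(Z[m]))
    t=(abs(S-18)<30)&(abs(V)<25)&(Z>200)&(Z<212); print("top",t.sum(),cv2.minAreaRect(np.c_[S[t],V[t]].astype(np.float32)),np.median(Z[t]))
    hsv=cv2.cvtColor(p,cv2.COLOR_RGB2HSV); r=(abs(V)<26)&(S>-20)&(S<45)&(Z>110)&(Z<170)&(hsv[...,1]>90)&((hsv[...,0]<8)|(hsv[...,0]>172)); print("red",r.sum(),V[r].mean() if r.any() else 0)
    cv2.imwrite(f"pics/end_{n}.png",p[:,:,::-1])
a=cv2.imread("pics/end_wrist.png"); b=cv2.imread("pics/end_scene.png")[160:400,340:500]
cv2.imwrite("pics/end.png",np.hstack([cv2.resize(a,(480,360)),cv2.resize(b,(240,360))]))
E
```

```text
t 19.32 bench s,v,z mm [-102.2   -0.6  303.8] toolx yaw 4.47 F s,v,z [-1.   0.8 -0.1] tilt [ 0.002 -0.    -1.   ] 0.06 0.0
wrist 2430 ((20.31827163696289, -0.029754638671875), (65.09960174560547, 50.16136932373047), 89.87287139892578) 167.6358918040485
top 2828 ((19.81442642211914, 0.1279592514038086), (31.747282028198242, 44.08988952636719), 89.79801940917969) 203.8370537546325
red 0 0
scene 444 ((21.20587158203125, 0.4780464172363281), (52.06919860839844, 66.80230712890625), 0.044472914189100266) 166.6164285312734
top 371 ((21.74966049194336, 0.3722496032714844), (45.82465744018555, 33.209632873535156), 1.3397536277770996) 203.39563283767882
red 0 0
```

View pics/end.png

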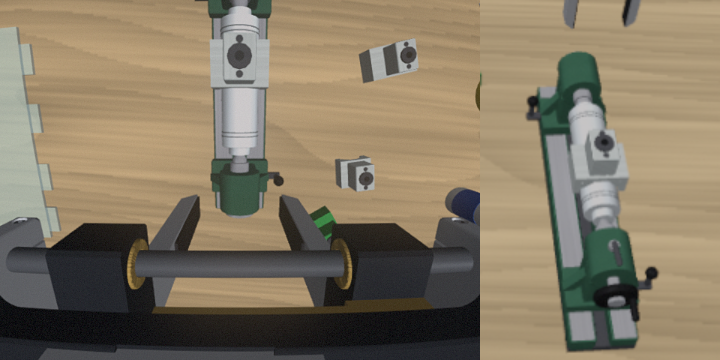

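The guide sits square at z = 167 mm (shoulders), but reads 2–3 mm tailward of the cross. I'll check this against the column's own end grooves.

```bash
python3 - <<'E'
from h import *
def prof(img,s,v,z,tilt,yaw,lo,hi,h,chan):
    T=np.eye(4); a=np.radians(yaw); T[:3,0]=[np.cos(a),np.sin(a),0]; T[:3,1]=[np.sin(a),-np.cos(a),0]; T[:3,2]=[tilt,0,-1]; T[:3,0]+=[0,0,tilt]
    T[:2,3]=B+s*u+v*nn; T[2,3]=z; c=vision.camera_info("wrist"); M=np.linalg.inv(T@c["hand_eye"])
    S=np.arange(lo,hi,.0003); P=np.c_[B+S[:,None]*u,np.full(len(S),h)]; Q=P@M[:3,:3].T+M[:3,3]; Q=Q*[1,-1,-1]
    uv,_=cv2.projectPoints(Q,np.zeros(3),np.zeros(3),c["camera_matrix"],c["dist_coeffs"]); uv=uv[:,0].astype(np.float32)
    g=img.astype(np.float32); out=0
    for du in(-3,-2,2,3): out=out+cv2.remap(g,uv[:,0]+du,uv[:,1],cv2.INTER_LINEAR)/4
    return S*1e3,out
for f,a in(("w6",(-.0347,-.020,.1364,.001,4.46)),("end_wrist",(-.1022,-.0006,.3038,.002,4.47))):
    img=cv2.imread(f"pics/{f}.png")
    S,o=prof(img,*a,.046,.09,.158,0); g=o.mean(1); d=np.gradient(g)
    print(f,"tail min at",[ (round(S[i],1),round(g[i])) for i in range(2,len(g)-2) if g[i]==g[max(0,i-5):i+6].min() and g[i]<g[max(0,i-20):i+20].max()-12])
    S,o=prof(img,*a,-.09,-.03,.158,0); g=o.mean(1)
    print(f,"head min at",[ (round(S[i],1),round(g[i])) for i in range(2,len(g)-2) if g[i]==g[max(0,i-5):i+6].min() and g[i]<g[max(0,i-20):i+20].max()-12])
    if f=="end_wrist":
        for h in(.167,.2035):
            S,o=prof(img,*a,-.02,.06,h,0); g=o.mean(1); d=abs(np.gradient(g)); print(h,[(round(S[i],1),round(d[i],1)) for i in range(len(d)) if d[i]==d[max(0,i-8):i+9].max() and d[i]>3])
    else:
        S,o=prof(img,*a,-.02,.05,.158,0); k=o[:,2]-o[:,1]; print("red",S[k>60].min(),S[k>60].max())
E
```

```text
Traceback (most recent call last):
ValueError: The truth value of an array with more than one element is ambiguous. Use a.any() or a.all()
```

```bash
python3 - <<'E'
from h import *
def prof(img,s,v,z,tilt,yaw,lo,hi,h):
    T=np.eye(4); a=np.radians(yaw); T[:3,0]=[np.cos(a),np.sin(a),tilt]; T[:3,1]=[np.sin(a),-np.cos(a),0]; T[:3,2]=[tilt,0,-1]
    T[:2,3]=B+s*u+v*nn; T[2,3]=z; c=vision.camera_info("wrist"); M=np.linalg.inv(T@c["hand_eye"])
    S=np.arange(lo,hi,.0003); P=np.c_[B+S[:,None]*u,np.full(len(S),h)]; Q=P@M[:3,:3].T+M[:3,3]; Q=Q*[1,-1,-1]
    uv,_=cv2.projectPoints(Q,np.zeros(3),np.zeros(3),c["camera_matrix"],c["dist_coeffs"]); uv=uv[:,0].astype(np.float32)
    g=img.astype(np.float32); out=0
    for du in(-3,-2,2,3): out=out+cv2.remap(g,uv[:,0]+du,uv[:,1],cv2.INTER_LINEAR)/4
    return S*1e3,out.reshape(-1,3)
mins=lambda S,g:[(float(S[i].round(1)),round(float(g[i]))) for i in range(2,len(g)-2) if g[i]==g[max(0,i-5):i+6].min() and g[i]<g[max(0,i-20):i+20].max()-12]
for f,a in(("w6",(-.0347,-.020,.1364,.001,4.46)),("end_wrist",(-.1022,-.0006,.3038,.002,4.47))):
    img=cv2.imread(f"pics/{f}.png")
    for lo,hi in((.046,.09),(-.09,-.03)):
        S,o=prof(img,*a,lo,hi,.158); print(f,mins(S,o.mean(1)))
    if f=="end_wrist":
        for h in(.167,.2035):
            S,o=prof(img,*a,-.02,.06,h); d=abs(np.gradient(o.mean(1))); print(h,[(float(S[i].round(1)),float(d[i].round(1))) for i in range(len(d)) if d[i]==d[max(0,i-8):i+9].max() and d[i]>3])
    else:
        S,o=prof(img,*a,-.02,.05,.158); k=o[:,2]-o[:,1]; print("red",S[k>60].min(),S[k>60].max())
E
```

```text
w6 [(57.4, 113), (62.5, 114), (82.3, 114), (85.9, 119), (89.2, 0)]
w6 [(-85.5, 60), (-81.0, 122), (-78.9, 120), (-64.8, 66), (-47.1, 47)]
red -2.299999999999903 37.600000000000314
end_wrist [(46.6, 72), (57.7, 136), (62.5, 135), (82.6, 137), (88.6, 0), (88.9, 0), (89.2, 0)]
end_wrist [(-87.3, 140), (-74.7, 188), (-61.2, 150), (-56.7, 154)]
0.167 [(-5.6, 16.399999618530273), (-1.4, 18.799999237060547), (2.5, 19.5), (5.8, 17.200000762939453), (14.5, 29.5), (33.1, 4.199999809265137), (40.9, 12.600000381469727), (49.3, 17.299999237060547), (55.3, 18.600000381469727), (59.2, 24.299999237060547)]
0.2035 [(-8.9, 18.5), (-5.3, 20.200000762939453), (-2.0, 20.700000762939453), (1.0, 19.200000762939453), (8.5, 34.400001525878906), (16.6, 3.0999999046325684), (25.0, 4.5), (31.6, 13.600000381469727), (39.1, 19.600000381469727), (44.5, 19.200000762939453), (49.0, 28.700000762939453)]
```

The grooves read the same in both views (57.6 and 62.5 mm), so they can be compared directly. The guide is about 2 mm from the cross, against 6 mm allowed, and its yaw is within 0.2°. The sideways slip while seating was under 1 mm, so the cross is still up within about 2–3°. I'm handing it in.

```bash
python3 -c "
from plant import env; print(env.sign_off())"
```

```text
the job is handed in; nothing more can be done
None
```

I turned the column until the red cross faced straight up (0.6° off) and set the 46 mm guide fully seated over it, about 2 mm along from the cross, then released it. I handed the job in just after 19 s. The cross is hidden under the guide, so I estimated its final angle at within about 2–3° from how little the guide moved while seating. The sign-off gave no verdict.

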